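# Load the furnace carrier in sample order

### The job

Load the four crucibles from the blue bench rack into the steel furnace carrier without losing their order, since marks burn off in the furnace and only the place tells the samples apart: the leftmost crucible as seen from the robot goes into the place nearest the carrier's handle, the next into the next, and so on to the far end. Stand each one upright and fully down on the floor of its place without dropping or tipping it, and leave the sample vials standing in the rack.

Things in the scene. Friction and masses are not known exactly. Their poses are not given: they have to be found in the camera images.
- open_crucible: Porcelain crucible without lid, cream, open and hollow (one looks into it from above), 48 mm across the rim, 42 mm tall. Round, narrow foot 29 mm across, walls widening upwards to the rim, so a grasp across the top bears on the rim; stands on its foot. Origin: centre of its underside, z up.
- lidded_crucible: Porcelain crucible with its lid on, cream like the open one but closed, 50 mm across the lid at heights of 42 to 47 mm, 57 mm tall to the top of the lid's small knob; the lid is fast. Round, narrow foot 29 mm across, walls widening upwards to the rim, so a grasp across the top bears on the rim; stands on its foot. Origin: centre of its underside, z up.
- brown_crucible: Fireclay crucible with its lid on, reddish brown, same shape: 50 mm across the lid at heights of 42 to 47 mm, 57 mm tall to the top of the knob; the lid is fast. Round, narrow foot 29 mm across, walls widening upwards to the rim, so a grasp across the top bears on the rim; stands on its foot. Origin: centre of its underside, z up.
- metal_crucible: Metal (dark nickel) crucible without lid, dark grey, open and hollow, 47 mm across the rim, 42 mm tall. Round, narrow foot 29 mm across, walls widening upwards to the rim, so a grasp across the top bears on the rim; stands on its foot. Origin: centre of its underside, z up.
- white_vial: Clear sample vial with white cap, 21 mm across, 49 mm tall, loose in its hole of the bench rack, sunk 20 mm. Its crucible, the open cream one, starts in the seat directly behind it. Stays where it is. Origin: centre of its underside.
- blue_vial: Clear sample vial with blue cap, 21 mm across, 49 mm tall, loose in its hole of the bench rack, sunk 20 mm. Its crucible, the lidded cream one, starts in the seat directly behind it. Stays where it is. Origin: centre of its underside.
- amber_vial: Amber sample vial with black cap, 21 mm across, 49 mm tall, loose in its hole of the bench rack, sunk 20 mm. Its crucible, the brown one, starts in the seat directly behind it. Stays where it is. Origin: centre of its underside.
- red_vial: Clear sample vial with red cap, 21 mm across, 49 mm tall, loose in its hole of the bench rack, sunk 20 mm. Its crucible, the metal one, starts in the seat directly behind it. Stays where it is. Origin: centre of its underside.
- bench_rack: Blue plastic rack, fixed, 134 x 263 mm, on the left. Back row: 4 round crucible seats 47 mm wide, rim at z = 16 mm, floor at z = 6 mm, at own x = 0, y = +99 (left end), +33, -33, -99 mm. Front row: 4 vial holes at x = -82 mm, same y, in a strip 26 mm high; vials reach z = 55 mm. Origin: on the worktop under the middle of the seats; x away from the robot, y to its left, turned up to 0.2 rad.
- carrier: Low flat stainless tray, fixed, 254 mm long (own x), 76 wide (y), wire loop handle only at its -x end, reaching x = -161 mm. 4 round places in a row: holes 47 mm wide in a deck with top at z = 16 mm; crucibles stand on the floor below at z = 6 mm. Centres: y = 0, x = -99 (first, nearest handle), -33, +33, +99 mm. Origin: on the worktop, mid-row. Yaw within 1.2 rad of 0 (handle to robot).
There are look-alikes about, which are no part of the job. What is shaped like the brown_crucible but orange is not meant.

How it is judged:
At the end, for the whole second after the job is handed in: Each crucible stands in the carrier place whose number from the handle is its starting number from the left: within 11 mm of its centre both ways, underside within 4 mm of the floor's height, leaning under 0.12 rad, at rest. Each vial still stands in its hole, within 15 mm of its start (((y of white_vial in the frame of bench_rack between 0.079 and 0.119 m and x of open_crucible in the frame of carrier between -0.11 and -0.088 m) or (y of white_vial in the frame of bench_rack between 0.013 and 0.053 m and x of open_crucible in the frame of carrier between -0.044 and -0.022 m) or (y of white_vial in the frame of bench_rack between -0.053 and -0.013 m and x of open_crucible in the frame of carrier between 0.022 and 0.044 m) or (y of white_vial in the frame of bench_rack between -0.119 and -0.079 m and x of open_crucible in the frame of carrier between 0.088 and 0.11 m)) and y of open_crucible in the frame of carrier between -0.011 and 0.011 m and z of open_crucible in the frame of carrier between 0.002 and 0.01 m and angle between each of open_crucible, lidded_crucible, brown_crucible, metal_crucible's own z axis and vertical below 0.12 rad and linear speed of each of open_crucible, lidded_crucible, brown_crucible, metal_crucible below 0.02 m/s and distance of each of white_vial, blue_vial, amber_vial, red_vial from where it was at the start of the episode below 0.015 m and angle between each of white_vial, blue_vial, amber_vial, red_vial's own z axis and vertical below 0.3 rad and ((y of blue_vial in the frame of bench_rack between 0.079 and 0.119 m and x of lidded_crucible in the frame of carrier between -0.11 and -0.088 m) or (y of blue_vial in the frame of bench_rack between 0.013 and 0.053 m and x of lidded_crucible in the frame of carrier between -0.044 and -0.022 m) or (y of blue_vial in the frame of bench_rack between -0.053 and -0.013 m and x of lidded_crucible in the frame of carrier between 0.022 and 0.044 m) or (y of blue_vial in the frame of bench_rack between -0.119 and -0.079 m and x of lidded_crucible in the frame of carrier between 0.088 and 0.11 m)) and y of lidded_crucible in the frame of carrier between -0.011 and 0.011 m and z of lidded_crucible in the frame of carrier between 0.002 and 0.01 m and ((y of amber_vial in the frame of bench_rack between 0.079 and 0.119 m and x of brown_crucible in the frame of carrier between -0.11 and -0.088 m) or (y of amber_vial in the frame of bench_rack between 0.013 and 0.053 m and x of brown_crucible in the frame of carrier between -0.044 and -0.022 m) or (y of amber_vial in the frame of bench_rack between -0.053 and -0.013 m and x of brown_crucible in the frame of carrier between 0.022 and 0.044 m) or (y of amber_vial in the frame of bench_rack between -0.119 and -0.079 m and x of brown_crucible in the frame of carrier between 0.088 and 0.11 m)) and y of brown_crucible in the frame of carrier between -0.011 and 0.011 m and z of brown_crucible in the frame of carrier between 0.002 and 0.01 m and ((y of red_vial in the frame of bench_rack between 0.079 and 0.119 m and x of metal_crucible in the frame of carrier between -0.11 and -0.088 m) or (y of red_vial in the frame of bench_rack between 0.013 and 0.053 m and x of metal_crucible in the frame of carrier between -0.044 and -0.022 m) or (y of red_vial in the frame of bench_rack between -0.053 and -0.013 m and x of metal_crucible in the frame of carrier between 0.022 and 0.044 m) or (y of red_vial in the frame of bench_rack between -0.119 and -0.079 m and x of metal_crucible in the frame of carrier between 0.088 and 0.11 m)) and y of metal_crucible in the frame of carrier between -0.011 and 0.011 m and z of metal_crucible in the frame of carrier between 0.002 and 0.01 m); the robot touches nothing.
It fails at once if a crucible tipped over (more than 0.7 rad) (angle between any of open_crucible, lidded_crucible, brown_crucible, metal_crucible's own z axis and vertical above 0.7 rad).
It fails at once if a crucible dropped: falling free at more than 0.7 m/s (a fall of 25 mm) ((linear speed of open_crucible above 0.7 m/s and contact force between open_crucible and the fingers below 0.05 N) or (linear speed of lidded_crucible above 0.7 m/s and contact force between lidded_crucible and the fingers below 0.05 N) or (linear speed of brown_crucible above 0.7 m/s and contact force between brown_crucible and the fingers below 0.05 N) or (linear speed of metal_crucible above 0.7 m/s and contact force between metal_crucible and the fingers below 0.05 N)).
It fails at once if a vial pulled out, pushed (20 mm) or tipped (0.4 rad) (distance of any of white_vial, blue_vial, amber_vial, red_vial from where it was at the start of the episode above 0.02 m or angle between any of white_vial, blue_vial, amber_vial, red_vial's own z axis and vertical above 0.4 rad).
It also fails if it takes over 104 s, if anything falls off the work surface, if the arm or the gripper's body presses on something with over 40 N, if the wrist force passes 120 N, or if a joint passes its speed limit or range.

### The arm

A 6-joint arm with a two-finger parallel gripper is mounted at the origin on a cart in front of the work surface, level with it; the furniture and walls round the work are solid. World frame = base frame: x ahead of the robot, y to its left, z up, the work surface at z = 0. Lengths are in m, angles in rad, forces in N, time in s.
With the tool pointing down it reaches from about 0.35 to 0.85 m from the base axis. Payload 8.1 kg.
Tool frame: the origin (TCP) lies on the centre line of the jaws, within the pads' length; the fingertips stand 19 mm ahead of it and the grasp point (between the pads) is the TCP; z points along the fingers, x is the direction in which the jaws open and shut, and the axes are right-handed (so a half turn about z gives the same grasp; the last joint's range is limited). The gripper opens to 93 mm and grips with 3 to 60 N. Pads are 15 mm wide; open, the fingers measure 128 mm over their backs; the gripper's body (75 mm by 188 mm) begins 65 mm behind the grasp point.
Start: joints at [-0.085, 0.13, 1.488, -0, 1.523, -0.085], TCP at [0.6, 0, 0.238] pointing down, gripper open.
Joint ranges: [-2.96, 2.96], [-0.89, 2.26], [0.02, 2.5], [-1.34, 4.48], [0, 2.73], [-2.66, 2.66]. Speed limits (rad/s): [2.39, 2.39, 2.79, 3.14, 3.14, 3.14].

### API

Orientations are given as a rotation vector (axis times angle).
In Python, from bench import manip gives the robot as it stands.
- The arm moves only by the tool arm_command, never from a script. Its argument "rows" is a list of rows, each an object with "translation": the shift along the tool's x, y, z in m, a list of three; "spin": the turn about the tool's z in degrees; "gripper": the finger opening in m, from 0 to 0.093. A call has 1 to 10 rows; each row is the pose to reach, as a shift and turn from the pose commanded when the call began, along the tool's axes at that moment; what a row does not reach only later rows make up. A row lasts 1/8 s, in which the tool goes at most 62.5 mm and 10.7 degrees, less where a joint would pass 70% of its speed; a pose out of reach is approached as far as the arm can. A call with a gripper value outside its range is refused whole. The fingers move at their own pace and stop on an object; "newtons" is the grip in N (left out, the last holds). Time passes only in rows, so rows that repeat a pose let the fingers close. It gives the time, the measured TCP pose, the force and the opening at its end, in the units of the state.
- manip.sense(): the state, without advancing time (a new reading comes with each control period).
- manip.grab_frame(name): name is "scene" or "side" or "wrist"; returns a dict with "img" (480x640x3 uint8, red, green, blue), "K" (3x3 intrinsics, pixels), "pose" (4x4, takes a point from camera to world coordinates); the wrist camera has in their place "T_tool_cam" (4x4, takes a point from camera to tool coordinates, whose origin is the TCP and whose axes are the tool frame's). Camera axes: x right, y up, looking along -z (the intrinsics and any distortion apply to the point x, -y, -z); pixel columns grow to the right and rows downward; lengths in m; the calibration is good to about 2 mm. A picture is of the moment at which its call begins: read the wrist's pose just before it. There is no depth.
- manip.finish_job(): hands the job in, once; it reports no verdict.
The state is a dict: "t": time; "qpos": joint angles; "joint_vel": joint speeds; "effort": joint torques, N m; "position": TCP position; "ee_rot": TCP orientation; "contact_force": force on the tool from outside, world axes, zero at the start; "wrist_torque": the same for the moment, N m; "finger_gap": finger opening in m.
Only numpy, scipy, OpenCV 4.12 (cv2) and the standard library are available. Lean on these libraries where they do the work, as an engineer would, in place of code of your own. Each camera call takes 0.05 s, during which the arm holds its last target.

## Working session

There is one attempt and no reset: what is moved stays moved. The work goes in short steps, Python scripts to look and compute and a tool call to move; the robot and the scene stay as the last step left them, time stands still between calls to the robot, and variables do not carry over. Pictures are saved under pics/ and viewed, and the job is handed in when it is done.

Besides the shell and the picture viewer there is one more tool, called after "Call:" as name(argument=value, ...) on one line, values as JSON. arm_command: Moves the arm, as the interface text tells. Its arguments: {"type":"object","properties":{"rows":{"type":"array","items":{"type":"object","properties":{"translation":{"type":"array","items":{"type":"number"}},"spin":{"type":"number"},"gripper":{"type":"number"}}}},"newtons":{"type":"number"}},"required":["rows"]}

```bash
ls; mkdir -p pics; python3 - <<'E'
from bench import manip
import cv2,numpy as np
s=manip.sense();print(s)
for n in ["scene","side","wrist"]:
    f=manip.grab_frame(n);cv2.imwrite(f"pics/{n}0.png",f["img"][:,:,::-1])
    print(n,{k:(np.round(v,4).tolist()) for k,v in f.items() if k!="img"})
E
```

```text
pics
{'t': 0.0, 'qpos': array([-8.54105454e-02,  1.31133026e-01,  1.48928183e+00, -1.58068512e-06,
        1.52299433e+00, -8.54204558e-02]), 'joint_vel': array([-0.00117599,  0.00145197, -0.00049076,  0.00075499,  0.00042319,
        0.00016673]), 'effort': array([-1.61290725e-03, -5.59853125e+01, -4.91755986e+01,  7.67333270e-02,
        3.59135563e-02, -2.97389461e-04]), 'position': array([5.99465544e-01, 6.12066125e-05, 2.36602824e-01]), 'ee_rot': array([-3.14143797e+00, -1.56874232e-05,  2.84306757e-03]), 'contact_force': array([-0.14206939, -0.0667531 , -0.82092518]), 'wrist_torque': array([ 0.01940195, -0.00063853, -0.02616212]), 'finger_gap': 0.09310610941546403}
scene {'K': [[512.4661, 0.0, 324.8553], [0.0, 512.4661, 242.9161], [0.0, 0.0, 1.0]], 'pose': [[0.8717, 0.3386, -0.3542, 0.0217], [-0.4899, 0.5925, -0.6395, -0.7485], [-0.0067, 0.731, 0.6824, 0.9049], [0.0, 0.0, 0.0, 1.0]]}
side {'K': [[446.1834, 0.0, 316.1089], [0.0, 446.1834, 238.3501], [0.0, 0.0, 1.0]], 'pose': [[-0.9998, 0.0074, 0.017, 0.4922], [0.0118, -0.4572, 0.8893, 0.8848], [0.0143, 0.8894, 0.457, 0.4783], [0.0, 0.0, 0.0, 1.0]]}
wrist {'K': [[402.0355, 0.0, 326.5145], [0.0, 402.0355, 235.4686], [0.0, 0.0, 1.0]], 'T_tool_cam': [[1.0, -0.0002, 0.0005, 0.0007], [-0.0, -0.9632, -0.2688, -0.0759], [0.0006, 0.2688, -0.9632, -0.1486], [0.0, 0.0, 0.0, 1.0]]}
```

View pics/scene0.png

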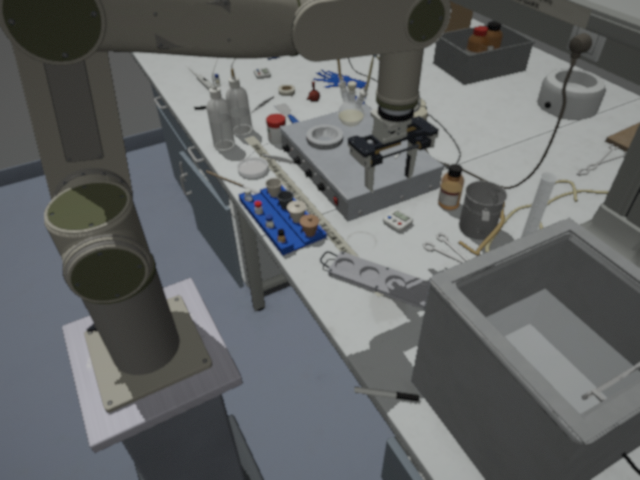

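View pics/side0.png

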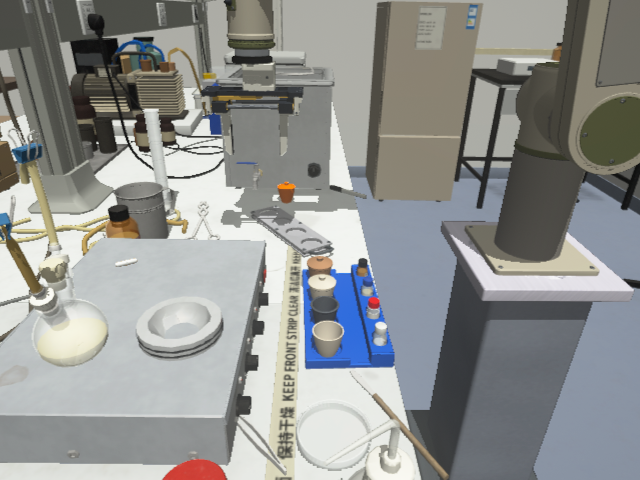

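View pics/wrist0.png

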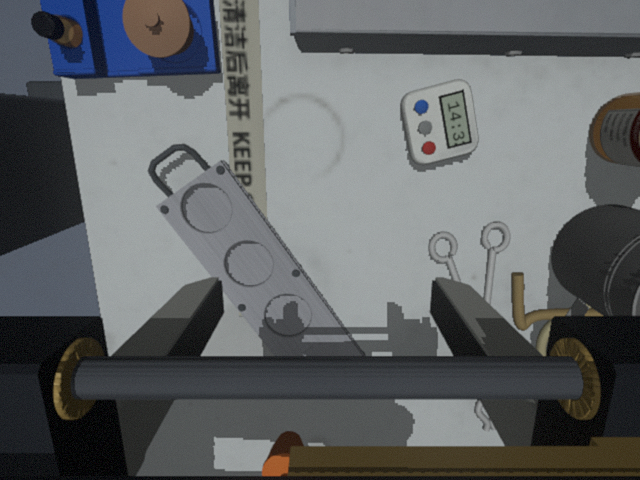

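```bash
cat > h.py <<'E'
from bench import manip
import cv2,numpy as np
from scipy.spatial.transform import Rotation as R
def grab(n):
    s=manip.sense(); f=manip.grab_frame(n)
    if n=="wrist":
        T=np.eye(4);T[:3,:3]=R.from_rotvec(s["ee_rot"]).as_matrix();T[:3,3]=s["position"]
        f["pose"]=T@f["T_tool_cam"]
    return f
def ray(f,u,v):
    K=f["K"];d=np.array([(u-K[0,2])/K[0,0],-(v-K[1,2])/K[1,1],-1.])
    d=f["pose"][:3,:3]@d
    return f["pose"][:3,3],d/np.linalg.norm(d)
def onz(f,u,v,z):
    o,d=ray(f,u,v);return o+d*(z-o[2])/d[2]
def proj(f,p):
    T=np.linalg.inv(f["pose"]);q=T[:3,:3]@np.asarray(p)+T[:3,3]
    K=f["K"];return np.array([K[0,2]+K[0,0]*q[0]/-q[2],K[1,2]-K[1,1]*q[1]/-q[2]])
def tri(obs):
    A=np.zeros((3,3));b=np.zeros(3);rs=[]
    for f,u,v in obs:
        o,d=ray(f,u,v);M=np.eye(3)-np.outer(d,d);A+=M;b+=M@o;rs.append((M,o))
    x=np.linalg.solve(A,b);return x,max(np.linalg.norm(M@(x-o)) for M,o in rs)
def save(f,name): cv2.imwrite(f"pics/{name}.png",f["img"][:,:,::-1])
E
python3 - <<'E'
from h import *
S=manip.grab_frame("side");C=manip.grab_frame("scene")
a=S["img"][240:375,240:420];b=C["img"][170:310,230:450]
import pickle
W=grab("wrist");pickle.dump(dict(S=S,C=C,W=W),open("v0.pkl","wb"))
cv2.imwrite("pics/cropS.png",cv2.resize(a,None,fx=4,fy=4)[:,:,::-1]);cv2.imwrite("pics/cropC.png",cv2.resize(b,None,fx=3.6,fy=3.6)[:,:,::-1])
E
```

```text
(no output)
```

View pics/cropS.png

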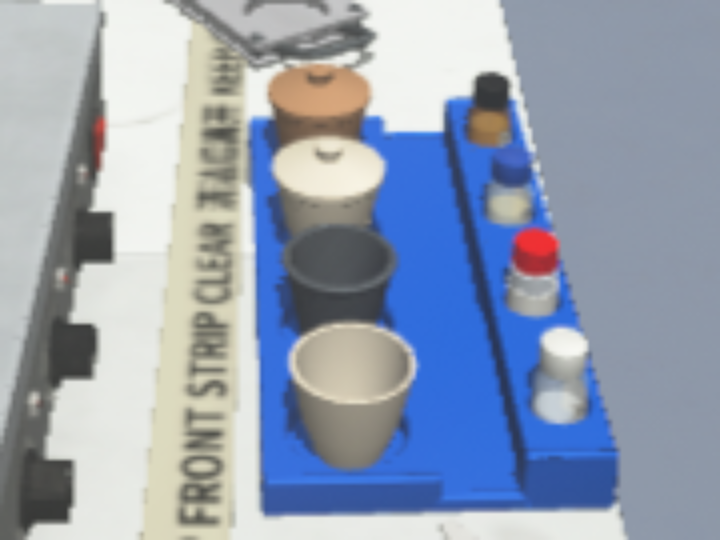

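View pics/cropC.png

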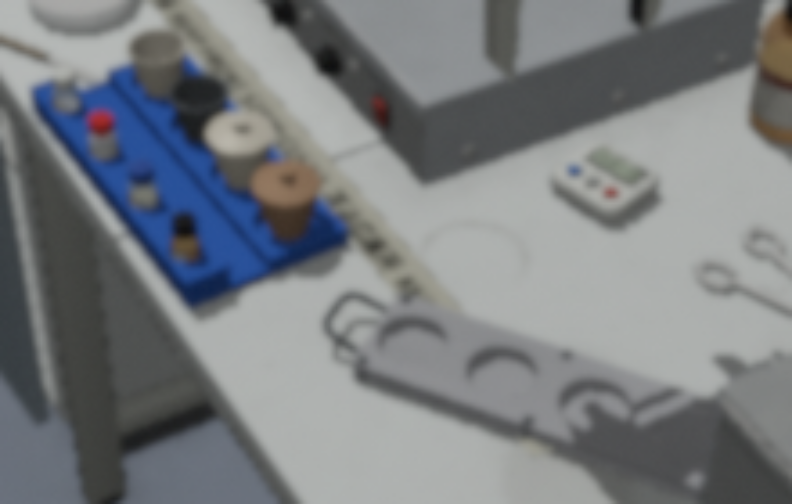

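```bash
python3 - <<'E'
from h import *
import pickle
V=pickle.load(open("v0.pkl","rb"));S,C,W=V["S"],V["C"],V["W"]
np.set_printoptions(precision=4,suppress=True)
# rim/lid centres, crop->full
cs=dict(open=(352,365),metal=(340,262),lid=(329,172),brown=(320,100))
cc=dict(open=(158,52),metal=(200,98),lid=(240,137),brown=(286,187))
for k in cs:
    u,v=cs[k];a=(S,240+u/4,240+v/4);u,v=cc[k];b=(C,230+u/3.6,170+v/3.6)
    print(k,*tri([a,b]))
print("orange top",onz(S,287,186,.047), onz(S,287,203,0))
print("furnace side pixels base L/R", onz(S,228,183,0),onz(S,330,188,0))
for uv in [(207,208),(249,264),(288,315)]: print(onz(W,*uv,.016))
print("brown wrist",onz(W,157,22,.05))
E
```

```text
open [0.4625 0.3431 0.0408] 0.0011862099648207603
metal [0.4654 0.2751 0.0399] 0.0015122651522668548
lid [0.4684 0.2133 0.0443] 0.0013284651011471853
brown [0.4715 0.1479 0.043 ] 0.0017375736621338149
orange top [ 0.552  -0.2663  0.047 ] [ 0.5524 -0.2586  0.    ]
furnace side pixels base L/R [ 0.7403 -0.4129  0.    ] [ 0.4287 -0.3781 -0.    ]
[ 0.488  -0.0006  0.016 ]
[ 0.5245 -0.0562  0.016 ]
[ 0.5611 -0.1107  0.016 ]
brown wrist [0.472  0.1496 0.05  ]
```

Call:
arm_command(rows=[{"translation":[-0.03,-0.05,0],"spin":0,"gripper":0.093},{"translation":[-0.06,-0.1,0],"spin":0,"gripper":0.093},{"translation":[-0.1,-0.15,0],"spin":0,"gripper":0.08},{"translation":[-0.13,-0.19,0],"spin":0,"gripper":0.08},{"translation":[-0.13,-0.19,0],"spin":0,"gripper":0.076},{"translation":[-0.13,-0.19,0],"spin":0,"gripper":0.076}])

```text
t: 1.05
position: [0.4703, 0.1898, 0.2378]
ee_rot: [3.141, 0.001, 0.001]
contact_force: [-0.2, -0.7, -0.1]
finger_gap: 0.0762
```

```bash
python3 - <<'E'
from h import *
import pickle
W=grab("wrist");print(manip.sense()["t"],manip.sense()["position"],manip.sense()["ee_rot"],manip.sense()["finger_gap"]);pickle.dump(W,open("w1.pkl","wb"));save(W,"w1")
E
```

```text
1.1 [0.47060549 0.18931115 0.23769891] [ 3.14121259e+00 -8.35862955e-04  6.24975506e-04] 0.07610132818663815
```

View pics/w1.png

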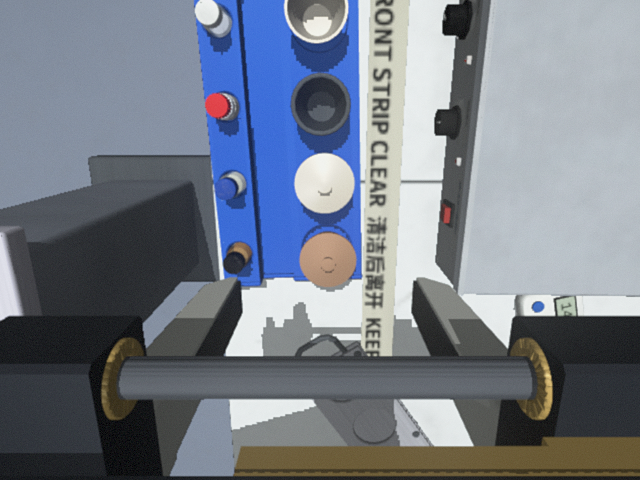

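Call:
arm_command(rows=[{"translation":[-0.04,-0.04,-0.02],"spin":0,"gripper":0.076},{"translation":[-0.08,-0.08,-0.03],"spin":0,"gripper":0.076},{"translation":[-0.08,-0.08,-0.03],"spin":0,"gripper":0.076},{"translation":[-0.08,-0.08,-0.03],"spin":0,"gripper":0.076}])

```text
t: 1.6
position: [0.391, 0.2692, 0.2675]
ee_rot: [3.141, -0.001, 0.001]
contact_force: [-0.4, 0.1, -0.3]
finger_gap: 0.0757
```

```bash
python3 - <<'E'
from h import *
import pickle
W=grab("wrist");print(manip.sense()["t"]);pickle.dump(W,open("w2.pkl","wb"));save(W,"w2")
E
```

```text
1.65
```

View pics/w2.png

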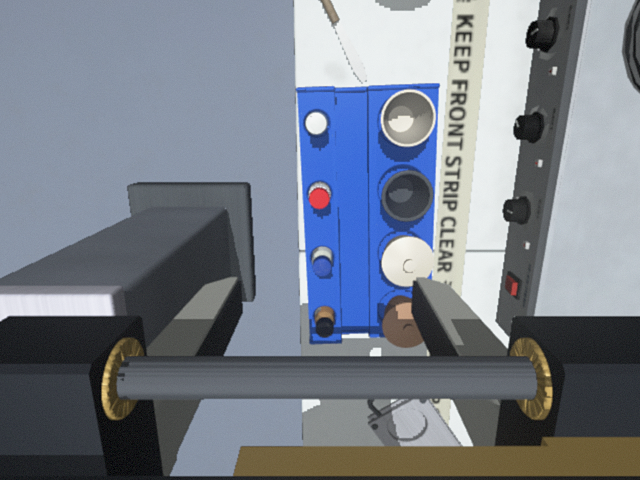

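```bash
cat > seg.py <<'E'
from h import *
def blob(f,x0,y0,x1,y1,kind):
    im=f["img"][y0:y1,x0:x1];hsv=cv2.cvtColor(im,cv2.COLOR_RGB2HSV);h,s,v=cv2.split(hsv)
    if kind=="cream": m=((s<75)&(v>90))
    if kind=="dark": m=(s<110)&(v<120)
    if kind=="brown": m=(h<15)&(s>60)
    m=cv2.morphologyEx((m*255).astype(np.uint8),cv2.MORPH_OPEN,np.ones((3,3)))
    cs,_=cv2.findContours(m,cv2.RETR_EXTERNAL,cv2.CHAIN_APPROX_NONE)
    c=max(cs,key=cv2.contourArea)
    e=cv2.fitEllipse(cv2.convexHull(c));(cx,cy),r=cv2.minEnclosingCircle(c)
    return (e[0][0]+x0,e[0][1]+y0,e[1]),(cx+x0,cy+y0,r)
E
python3 - <<'E'
from seg import *
import pickle
np.set_printoptions(precision=4,suppress=True)
W1=pickle.load(open("w1.pkl","rb"));W2=pickle.load(open("w2.pkl","rb"))
b={}
b["open"]=[(W2,blob(W2,372,88,436,150,"cream"))]
b["metal"]=[(W1,blob(W1,285,65,357,138,"dark")),(W2,blob(W2,375,168,436,225,"dark"))]
b["lid"]=[(W1,blob(W1,288,145,357,220,"cream")),(W2,blob(W2,375,233,432,290,"cream"))]
b["brown"]=[(W1,blob(W1,290,225,357,295,"brown"))]
for k,l in b.items():
    for f,e in l: print(k,np.round(np.hstack(e[0]),1),np.round(e[1],1),onz(f,*e[0][:2],.048 if k in("open","metal") else .053))
    if len(l)>1: print(tri([(f,*e[0][:2]) for f,e in l]))
E
```

```text
open [407.7 117.7  54.4  58.7] [407.8 117.7  29.4] [0.4629 0.3496 0.048 ]
metal [320.4 104.   58.9  62.2] [320.1 104.   31.1] [0.466  0.2804 0.048 ]
metal [406.9 195.6  49.3  52.6] [406.7 195.2  26.3] [0.4659 0.2804 0.048 ]
(array([0.4659, 0.2804, 0.0478]), np.float64(4.1749511775759645e-05))
lid [324.1 183.   60.1  61. ] [324.1 182.8  30.6] [0.469  0.2178 0.053 ]
lid [410.1 263.4  52.2  62.4] [412.  263.5  31.8] [0.4714 0.2158 0.053 ]
(array([0.4691, 0.2194, 0.0632]), np.float64(0.00013680092892966137))
brown [327.6 259.2  53.9  55.2] [327.6 259.5  27.7] [0.4719 0.1509 0.053 ]
```

Call:
arm_command(rows=[{"translation":[0.036,-0.04,0.02],"spin":-1.3,"gripper":0.076},{"translation":[0.072,-0.08,0.05],"spin":-2.6,"gripper":0.076},{"translation":[0.072,-0.08,0.08],"spin":-2.6,"gripper":0.076},{"translation":[0.072,-0.08,0.12],"spin":-2.6,"gripper":0.076},{"translation":[0.072,-0.08,0.15],"spin":-2.6,"gripper":0.076},{"translation":[0.072,-0.08,0.15],"spin":-2.6,"gripper":0.076}])

```text
t: 2.4
position: [0.461, 0.3471, 0.1137]
ee_rot: [3.137, 0.067, -0.01]
contact_force: [-0.7, 0.1, 0.7]
finger_gap: 0.0758
```

```bash
python3 - <<'E'
from h import *
import pickle
W=grab("wrist");S=grab("side");save(W,"w3");save(S,"s3");print(manip.sense()["position"])
print(proj(W,[.463,.3485,.048]))
E
```

```text
[0.463019   0.34909236 0.11800588]
[329.75898809 260.23404924]
```

View pics/w3.png

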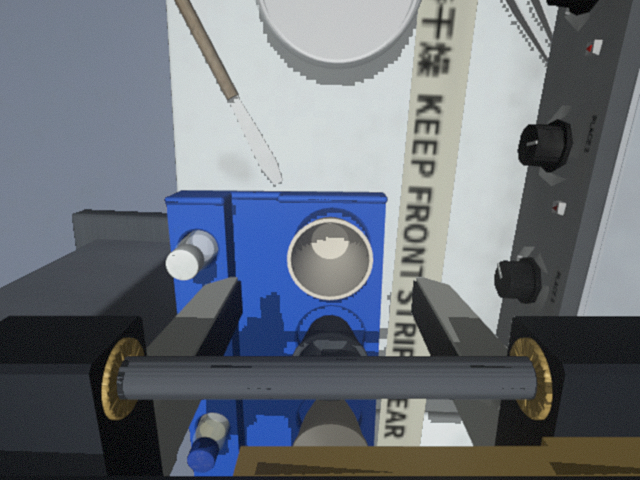

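View pics/s3.png

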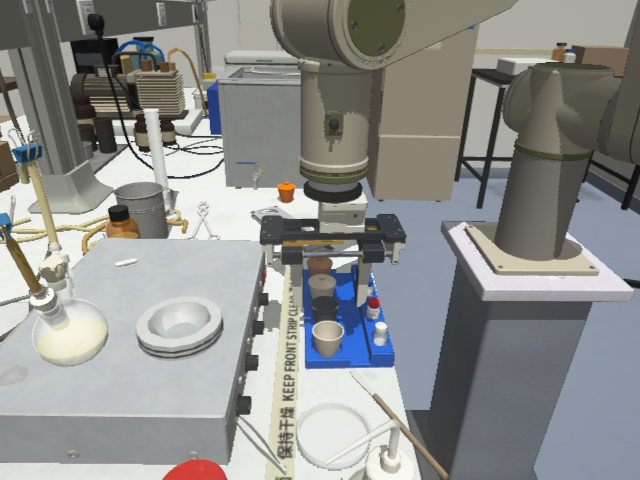

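```bash
python3 - <<'E'
from h import *
import pickle
W1=pickle.load(open("w1.pkl","rb"));S=pickle.load(open("v0.pkl","rb"))["S"]
for z in (.05,.08,.1,.12): print(z,onz(W1,460,293,z),onz(W1,437,122,z),onz(S,267,242,z))
E
```

```text
0.05 [0.5918082 0.1177092 0.05     ] [0.55987527 0.26661032 0.05      ] [0.57765774 0.06946001 0.05      ]
0.08 [0.58102343 0.13090685 0.08      ] [0.55193857 0.26652758 0.08      ] [0.571671   0.12657162 0.08      ]
0.1 [0.57383358 0.13970529 0.1       ] [0.54664745 0.26647242 0.1       ] [0.56767984 0.16464604 0.1       ]
0.12 [0.56664373 0.14850372 0.12      ] [0.54135632 0.26641726 0.12      ] [0.56368868 0.20272045 0.12      ]
```

Call:
arm_command(newtons=15, rows=[{"translation":[0,0,0.03],"spin":0,"gripper":0.076},{"translation":[0,0,0.055],"spin":0,"gripper":0.076},{"translation":[0,0,0.073],"spin":0,"gripper":0.076},{"translation":[0,0,0.073],"spin":0,"gripper":0.065},{"translation":[0,0,0.073],"spin":0,"gripper":0.055},{"translation":[0,0,0.073],"spin":0,"gripper":0.04},{"translation":[0,0,0.073],"spin":0,"gripper":0.04},{"translation":[0,0,0.073],"spin":0,"gripper":0.04}])

```text
t: 3.5
position: [0.4627, 0.3506, 0.0458]
ee_rot: [-3.14, -0.071, -0.003]
contact_force: [0.0, 0.5, 6.2]
finger_gap: 0.0457
```

```bash
python3 - <<'E'
from h import *
S=grab("side");W=grab("wrist");s=manip.sense();print(s["finger_gap"],s["contact_force"],s["position"])
a=cv2.resize(S["img"][200:380,230:410],None,fx=2.2,fy=2.2);b=cv2.resize(W["img"][150:450,120:520],(400,396))
cv2.imwrite("pics/g1.png",np.hstack([a,b])[:,:,::-1])
E
```

```text
0.04604750631589496 [-0.43871811  0.04267398  5.8470917 ] [0.46276244 0.3505662  0.04579671]
```

View pics/g1.png

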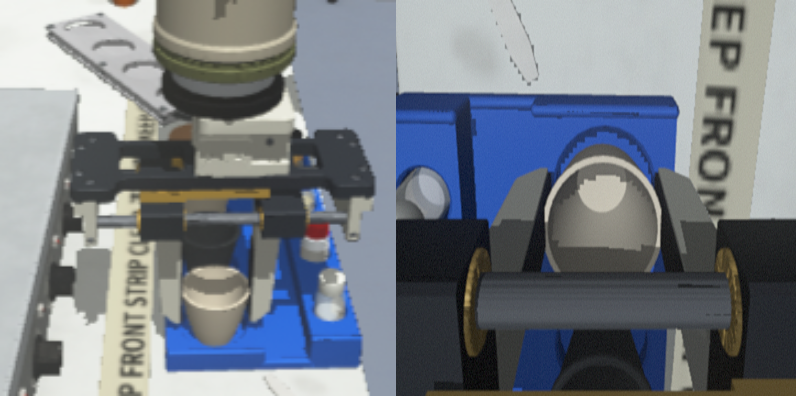

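```bash
python3 - <<'E'
from h import *
S=grab("side");W=grab("wrist")
p=manip.sense()["position"].copy();print(p)
im=W["img"].copy()
for q in [[p[0],p[1],.048],[p[0],p[1]+.024,.048],[p[0],p[1]-.024,.048],[p[0]+.024,p[1],.048],[p[0]-.024,p[1],.048]]:
    c=proj(W,q);print(c,proj(S,q));cv2.circle(im,tuple(int(x) for x in c),2,(255,0,0),-1)
im2=S["img"].copy()
for q in [[p[0],p[1],.048],[p[0],p[1]+.024,.048],[p[0]+.024,p[1],.048],[p[0]-.024,p[1],.048],[p[0],p[1],.006]]:
    c=proj(S,q);im2[int(c[1]),int(c[0])]=(255,0,0)
a=cv2.resize(im2[280:380,280:380],None,fx=4,fy=4,interpolation=0)
b=cv2.resize(im[200:400,220:420],(400,400))
cv2.imwrite("pics/g2.png",np.hstack([a,b])[:,:,::-1])
E
```

```text
[0.46274498 0.35055592 0.04579313]
[324.81555075 319.44382822] [327.38483885 330.38367498]
[327.57801232 262.99687434] [327.9481783  340.92330476]
[322.26444584 371.57201066] [326.85617191 320.49274011]
[384.42385541 321.87557152] [311.45445555 330.32205104]
[264.97121586 317.00245598] [343.29587319 330.44522406]
```

View pics/g2.png

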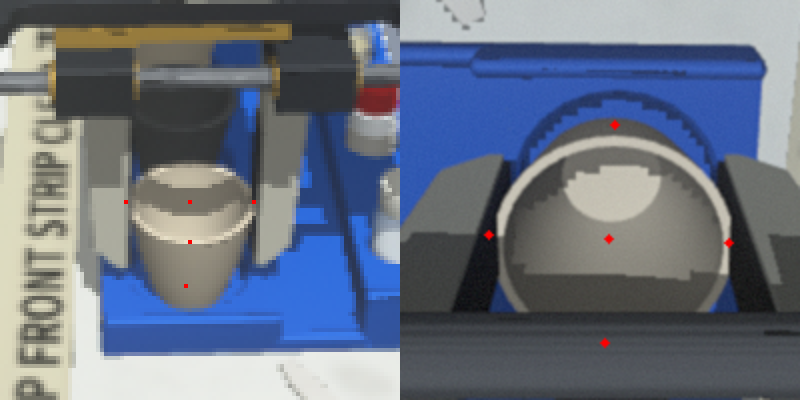

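Call:
arm_command(rows=[{"translation":[0,0,-0.003],"spin":0,"gripper":0.04},{"translation":[0,0,-0.008],"spin":0,"gripper":0.04},{"translation":[0,0,-0.012],"spin":0,"gripper":0.04},{"translation":[0,0,-0.012],"spin":0,"gripper":0.04}])

```text
t: 4.2
position: [0.4623, 0.3502, 0.0571]
ee_rot: [-3.14, -0.071, -0.001]
contact_force: [0.7, -0.3, -0.8]
finger_gap: 0.046
```

```bash
cat > look.py <<'E'
from h import *
import sys
S=grab("side");W=grab("wrist");C=grab("scene")
s=manip.sense();p=s["position"].copy();print(s["t"],p,s["finger_gap"],s["contact_force"])
c=proj(S,[p[0],p[1],p[2]-.01]);x=int(np.clip(c[0]-60,0,520));y=int(np.clip(c[1]-60,0,360))
a=cv2.resize(S["img"][y:y+120,x:x+120],(400,400),interpolation=cv2.INTER_CUBIC)
b=cv2.resize(W["img"][180:420,200:440],(400,400))
cv2.imwrite("pics/%s.png"%sys.argv[1],np.hstack([a,b])[:,:,::-1])
E
python3 look.py g3
```

```text
4.35 [0.46190148 0.34994974 0.05650303] 0.04578206558422271 [-0.08162458  0.2448071  -0.68576753]
```

View pics/g3.png

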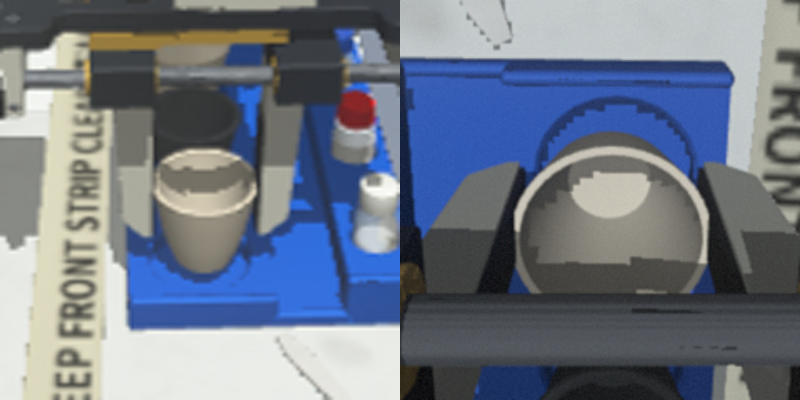

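Call:
arm_command(rows=[{"translation":[0,0,-0.03],"spin":0,"gripper":0.04},{"translation":[0,0.01,-0.07],"spin":0,"gripper":0.04},{"translation":[0.005,0.04,-0.11],"spin":-3,"gripper":0.04},{"translation":[0.01,0.08,-0.14],"spin":-7,"gripper":0.04},{"translation":[0.02,0.13,-0.16],"spin":-12,"gripper":0.04},{"translation":[0.03,0.18,-0.16],"spin":-17,"gripper":0.04},{"translation":[0.04,0.23,-0.16],"spin":-22,"gripper":0.04},{"translation":[0.05,0.28,-0.16],"spin":-27,"gripper":0.04},{"translation":[0.06,0.32,-0.16],"spin":-31,"gripper":0.04},{"translation":[0.07,0.36,-0.16],"spin":-31,"gripper":0.04}])

```text
t: 5.6
position: [0.5484, -0.0079, 0.2165]
ee_rot: [-3.007, -0.909, 0.0]
contact_force: [0.5, 0.4, -0.6]
finger_gap: 0.0458
```

```bash
python3 - <<'E'
from h import *
import pickle
W=grab("wrist");print(manip.sense());pickle.dump(W,open("w4.pkl","wb"));save(W,"w4")
E
```

```text
{'t': 5.65, 'qpos': array([-0.11394913,  0.0039819 ,  1.65900059, -0.00278865,  1.47774782,
       -0.69793672]), 'joint_vel': array([ 0.05528298, -0.01489036,  0.01793923,  0.00931349,  0.0010539 ,
        0.1093885 ]), 'effort': array([  7.24478155, -49.79025722, -47.39448309,   2.66852349,
         0.99805098,   0.49784772]), 'position': array([ 0.5493185 , -0.01233427,  0.21645955]), 'ee_rot': array([ 3.00572909e+00,  9.03900993e-01, -4.77432186e-04]), 'contact_force': array([-1.48833462, -3.5823548 , -1.0341798 ]), 'wrist_torque': array([-0.10258774,  0.04291368,  0.01010757]), 'finger_gap': 0.04599721803267485}
```

View pics/w4.png

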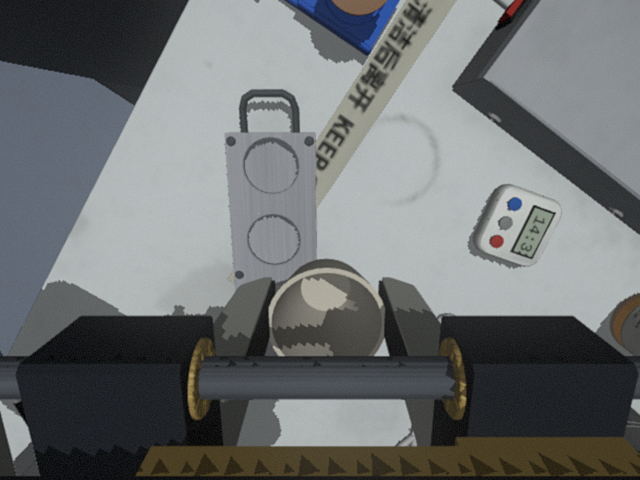

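Call:
arm_command(rows=[{"translation":[-0.02,0.04,0],"spin":-0.4,"gripper":0.04},{"translation":[-0.05,0.08,-0.02],"spin":-0.4,"gripper":0.04},{"translation":[-0.05,0.08,-0.02],"spin":-0.4,"gripper":0.04},{"translation":[-0.05,0.08,-0.02],"spin":-0.4,"gripper":0.04},{"translation":[-0.05,0.08,-0.02],"spin":-0.4,"gripper":0.04}])

```text
t: 6.28
position: [0.5506, -0.0994, 0.2359]
ee_rot: [-3.003, -0.92, 0.001]
contact_force: [0.8, -0.4, 0.0]
finger_gap: 0.0459
```

```bash
python3 - <<'E'
from h import *
import pickle
W=grab("wrist");s=manip.sense();print(s["t"],s["position"],s["ee_rot"],s["contact_force"]);pickle.dump(W,open("w5.pkl","wb"));save(W,"w5")
E
```

```text
6.325 [ 0.55065896 -0.09943748  0.23595238] [-3.00286276e+00 -9.20624875e-01  1.25714294e-03] [-0.11687763  0.00807561 -0.73312748]
```

View pics/w5.png

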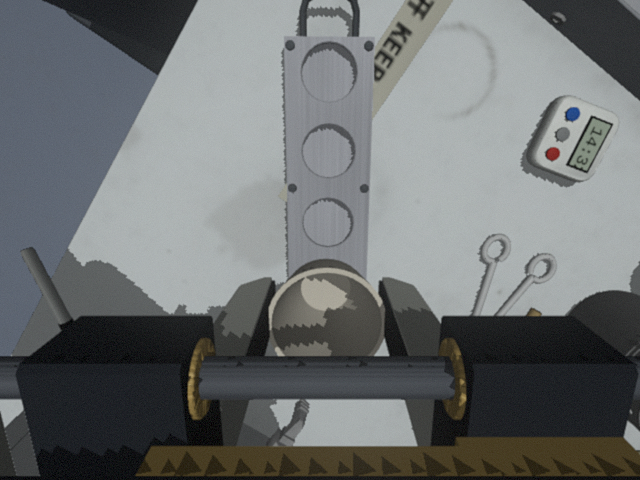

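```bash
python3 - <<'E'
from h import *
import pickle
np.set_printoptions(precision=4,suppress=True)
W0=pickle.load(open("v0.pkl","rb"))["W"];W5=pickle.load(open("w5.pkl","rb"))
g=cv2.cvtColor(W5["img"],cv2.COLOR_RGB2GRAY);
def ref(W,u,v):  # dark bolt centroid
    g=cv2.cvtColor(W["img"],cv2.COLOR_RGB2GRAY).astype(float);w=g[v-7:v+8,u-7:u+8];t=np.clip(np.median(w)-25-w,0,None);yy,xx=np.mgrid[-7:8,-7:8]
    return u+(t*xx).sum()/t.sum(),v+(t*yy).sum()/t.sum()
B0=[(165,209),(221,170),(242,307),(296,272)];B5=[(290,46),(369,45),(291,188),(364,188)]
P=[]
for a,b in zip(B0,B5):
    a=ref(W0,*a);b=ref(W5,*b);x,r=tri([(W0,*a),(W5,*b)]);P.append(x);print(a,b,x,r,onz(W5,*b,.016))
for h0,h5 in [((207,208),(329,72)),((249,264),(329,152)),((288,315),(328,222))]:
    print("hole",tri([(W0,*h0),(W5,*h5)]),onz(W5,*h5,.016))
print(np.arctan2(*( -(P[2]-P[0])[:2][::-1]))+np.pi)
E
```

```text
(np.float64(163.95487984306033), np.float64(208.99509563511526)) (np.float64(289.5289536065019), np.float64(45.20792414493735)) [ 0.448  -0.0014  0.017 ] 3.7999748456776834e-05 [ 0.4478 -0.0013  0.016 ]
(np.float64(220.38588007736945), np.float64(169.64990328820116)) (np.float64(368.3330618892508), np.float64(45.81541802388708)) [0.5031 0.0352 0.0165] 0.00013655399207681732 [0.503  0.0354 0.016 ]
(np.float64(241.26807057484348), np.float64(306.8981217985202)) (np.float64(291.8965362123257), np.float64(187.59559154295997)) [ 0.5146 -0.1012  0.0173] 5.4616429382234406e-05 [ 0.5146 -0.1014  0.016 ]
(np.float64(295.9466221851543), np.float64(272.1351125938282)) (np.float64(363.8147961751384), np.float64(188.17765475591344)) [ 0.57   -0.0648  0.0152] 8.803754175623697e-05 [ 0.5698 -0.0647  0.016 ]
hole (array([ 0.4875, -0.0004,  0.0157]), np.float64(0.0004933102491137454)) [ 0.4871 -0.0001  0.016 ]
hole (array([ 0.5248, -0.0556,  0.0176]), np.float64(4.816303052649246e-05)) [ 0.5248 -0.0556  0.016 ]
hole (array([ 0.5608, -0.1099,  0.0168]), np.float64(0.0005784540431643659)) [ 0.5604 -0.1097  0.016 ]
5.301070834372823
```

Call:
arm_command(rows=[{"translation":[0.001,-0.04,0.02],"spin":0,"gripper":0.04},{"translation":[0.003,-0.08,0.05],"spin":0,"gripper":0.04},{"translation":[0.003,-0.11,0.08],"spin":0,"gripper":0.04},{"translation":[0.003,-0.118,0.11],"spin":0,"gripper":0.04},{"translation":[0.003,-0.118,0.14],"spin":0,"gripper":0.04},{"translation":[0.003,-0.118,0.16],"spin":0,"gripper":0.04},{"translation":[0.003,-0.118,0.17],"spin":0,"gripper":0.04},{"translation":[0.003,-0.118,0.17],"spin":0,"gripper":0.04}])

```text
t: 7.32
position: [0.4868, -0.0007, 0.0661]
ee_rot: [-3.003, -0.919, 0.002]
contact_force: [0.3, -0.0, -0.7]
finger_gap: 0.0456
```

```bash
python3 look.py p1a
```

```text
7.475 [ 0.48822393 -0.00119836  0.06771332] 0.0458957938145115 [-0.30428794  0.39689795 -0.23008736]
```

View pics/p1a.png

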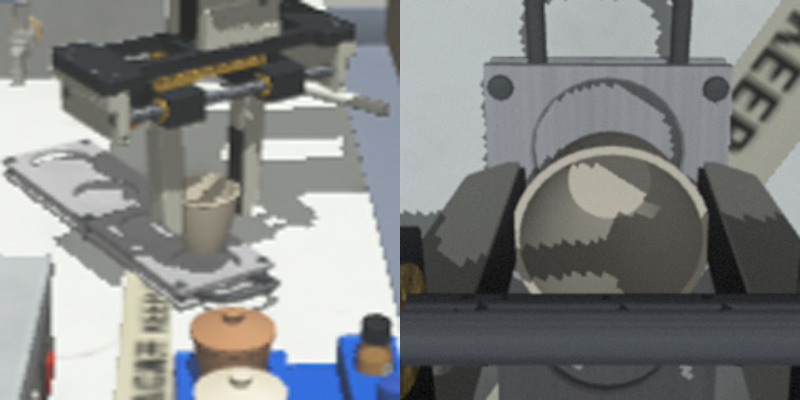

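Call:
arm_command(rows=[{"translation":[0,0,0.008],"spin":0,"gripper":0.04},{"translation":[0,0,0.014],"spin":0,"gripper":0.04},{"translation":[0,0,0.018],"spin":0,"gripper":0.04},{"translation":[0,0,0.02],"spin":0,"gripper":0.04},{"translation":[0,0,0.02],"spin":0,"gripper":0.04},{"translation":[0,0,0.02],"spin":0,"gripper":0.04}])

```text
t: 8.22
position: [0.4875, -0.0012, 0.0468]
ee_rot: [3.004, 0.918, 0.0]
contact_force: [0.0, 0.4, -0.7]
finger_gap: 0.0455
```

```bash
python3 look.py p1b
```

```text
8.375 [ 0.48755144 -0.00126484  0.0468343 ] 0.045733103753106845 [ 0.29099228 -0.13122069 -1.246824  ]
```

View pics/p1b.png

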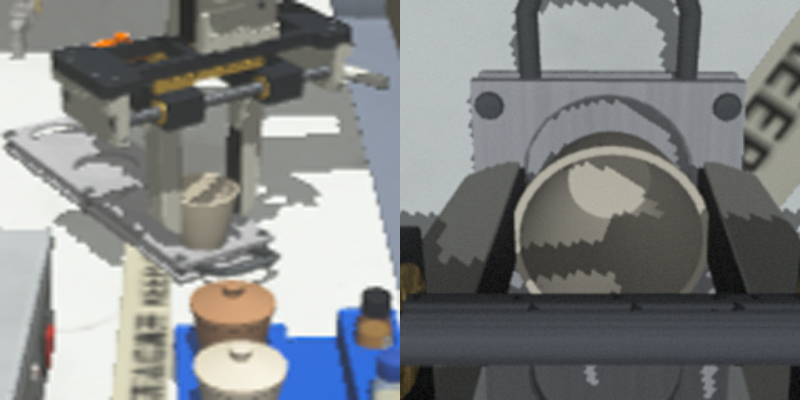

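Call:
arm_command(rows=[{"translation":[0,0,0.001],"spin":0,"gripper":0.04},{"translation":[0,0,0.002],"spin":0,"gripper":0.04},{"translation":[0,0,0.002],"spin":0,"gripper":0.04}])

```text
t: 8.75
position: [0.488, -0.0016, 0.0457]
ee_rot: [3.003, 0.918, 0.001]
contact_force: [-3.6, -1.3, 8.5]
finger_gap: 0.0459
```

Call:
arm_command(rows=[{"translation":[0,0,0],"spin":0,"gripper":0.05},{"translation":[0,0,0],"spin":0,"gripper":0.06},{"translation":[0,0,0],"spin":0,"gripper":0.076},{"translation":[0,0,0],"spin":0,"gripper":0.076},{"translation":[0,0,-0.02],"spin":0,"gripper":0.076},{"translation":[0,0,-0.06],"spin":0,"gripper":0.076},{"translation":[0,0,-0.11],"spin":0,"gripper":0.076},{"translation":[0,0.04,-0.15],"spin":0,"gripper":0.076},{"translation":[0,0.08,-0.17],"spin":0,"gripper":0.076},{"translation":[0,0.08,-0.17],"spin":0,"gripper":0.076}])

```text
t: 10.0
position: [0.5342, -0.0697, 0.2169]
ee_rot: [3.003, 0.914, 0.006]
contact_force: [0.2, -0.2, -0.9]
finger_gap: 0.0761
```

```bash
python3 look.py p1c; python3 - <<'E'
from h import *
W=grab("wrist");save(W,"w6");print(manip.sense()["ee_rot"],manip.sense()["position"], proj(W,[.4874,-.0006,.048]))
E
```

```text
10.15 [ 0.53128296 -0.06699488  0.21346714] 0.0757509818113523 [-0.72490311  0.72076006  0.03582812]
[-3.0027393  -0.91867574  0.00310757] [ 0.53108312 -0.06672933  0.21325682] [326.24455055 117.815617  ]
```

View pics/w6.png

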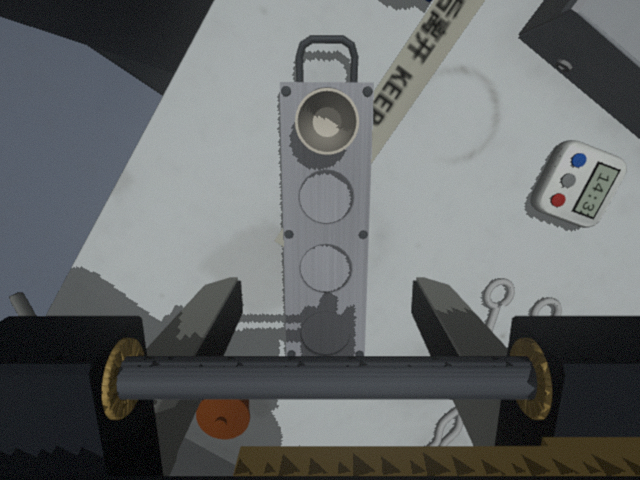

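Call:
arm_command(rows=[{"translation":[0.02,-0.045,0],"spin":5,"gripper":0.076},{"translation":[0.04,-0.09,0],"spin":10,"gripper":0.076},{"translation":[0.06,-0.14,0],"spin":15,"gripper":0.076},{"translation":[0.08,-0.19,0],"spin":20,"gripper":0.076},{"translation":[0.1,-0.24,0],"spin":26,"gripper":0.076},{"translation":[0.125,-0.29,0.03],"spin":31.5,"gripper":0.076},{"translation":[0.14,-0.324,0.06],"spin":31.5,"gripper":0.076},{"translation":[0.14,-0.324,0.09],"spin":31.5,"gripper":0.076},{"translation":[0.14,-0.324,0.09],"spin":31.5,"gripper":0.076},{"translation":[0.14,-0.324,0.09],"spin":31.5,"gripper":0.076}])

```text
t: 11.45
position: [0.4669, 0.2794, 0.1254]
ee_rot: [-3.141, -0.069, -0.0]
contact_force: [1.1, 0.5, 1.0]
finger_gap: 0.0759
```

```bash
python3 - <<'E'
from h import *
W=grab("wrist");save(W,"w7");print(manip.sense()["t"],manip.sense()["ee_rot"],manip.sense()["position"], proj(W,[.466,.2804,.048]))
E
```

```text
11.5 [-3.14010555e+00 -6.79423442e-02 -2.53708918e-03] [0.4676021  0.27944341 0.1260859 ] [323.98751974 254.54322247]
```

View pics/w7.png

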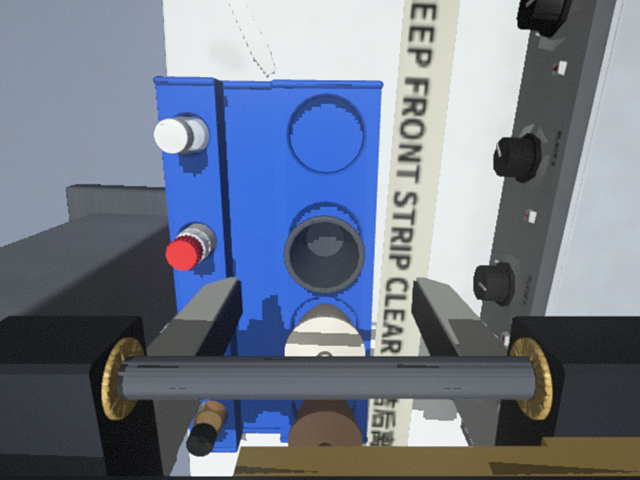

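Call:
arm_command(newtons=15, rows=[{"translation":[-0.001,-0.001,0.03],"spin":0,"gripper":0.076},{"translation":[-0.001,-0.001,0.06],"spin":0,"gripper":0.076},{"translation":[-0.001,-0.001,0.08],"spin":0,"gripper":0.076},{"translation":[-0.001,-0.001,0.08],"spin":0,"gripper":0.065},{"translation":[-0.001,-0.001,0.08],"spin":0,"gripper":0.055},{"translation":[-0.001,-0.001,0.08],"spin":0,"gripper":0.04},{"translation":[-0.001,-0.001,0.08],"spin":0,"gripper":0.04},{"translation":[-0.001,-0.001,0.08],"spin":0,"gripper":0.04}])

```text
t: 12.5
position: [0.4669, 0.2808, 0.0459]
ee_rot: [-3.14, -0.069, -0.003]
contact_force: [-0.6, 0.0, 5.9]
finger_gap: 0.0447
```

Call:
arm_command(rows=[{"translation":[0,0,-0.003],"spin":0,"gripper":0.04},{"translation":[0,0,-0.008],"spin":0,"gripper":0.04},{"translation":[0,0,-0.012],"spin":0,"gripper":0.04},{"translation":[0,0,-0.012],"spin":0,"gripper":0.04}])

```text
t: 13.0
position: [0.4662, 0.2804, 0.0571]
ee_rot: [-3.141, -0.069, -0.001]
contact_force: [1.1, -0.5, -0.8]
finger_gap: 0.0448
```

```bash
python3 look.py g4
```

```text
13.15 [0.46584518 0.28023491 0.05649314] 0.044325908312012115 [-0.62779715 -0.02144148  0.38009269]
```

View pics/g4.png

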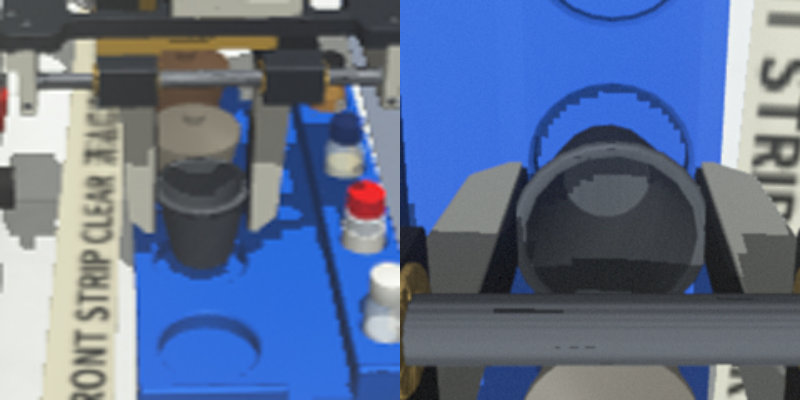

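Call:
arm_command(rows=[{"translation":[0,0,-0.03],"spin":0,"gripper":0.04},{"translation":[0,0.005,-0.07],"spin":0,"gripper":0.04},{"translation":[0.003,0.03,-0.1],"spin":-3,"gripper":0.04},{"translation":[0.008,0.07,-0.12],"spin":-7,"gripper":0.04},{"translation":[0.014,0.12,-0.12],"spin":-12,"gripper":0.04},{"translation":[0.021,0.17,-0.12],"spin":-17,"gripper":0.04},{"translation":[0.028,0.22,-0.12],"spin":-22,"gripper":0.04},{"translation":[0.035,0.27,-0.12],"spin":-27,"gripper":0.04},{"translation":[0.043,0.31,-0.12],"spin":-31.2,"gripper":0.04},{"translation":[0.043,0.337,-0.1],"spin":-31.2,"gripper":0.04}])

```text
t: 14.4
position: [0.5252, -0.0568, 0.1581]
ee_rot: [3.005, 0.91, 0.005]
contact_force: [0.0, 0.3, -1.4]
finger_gap: 0.0449
```

Call:
arm_command(rows=[{"translation":[0,0,0.02],"spin":0,"gripper":0.04},{"translation":[0,0,0.05],"spin":0,"gripper":0.04},{"translation":[0,0,0.075],"spin":0,"gripper":0.04},{"translation":[0,0,0.085],"spin":0,"gripper":0.04},{"translation":[0,0,0.085],"spin":0,"gripper":0.04}])

```text
t: 15.02
position: [0.5231, -0.0544, 0.0711]
ee_rot: [-3.006, -0.911, 0.002]
contact_force: [-0.0, -0.2, -0.9]
finger_gap: 0.0444
```

```bash
python3 look.py p2a; python3 -c "
from h import *;print(manip.sense()['ee_rot'])"
```

```text
15.175 [ 0.52460506 -0.05465785  0.07298074] 0.04437945690603246 [-0.23741274 -0.78028155 -0.20267116]
[3.00575458e+00 9.10495228e-01 2.83202285e-03]
```

View pics/p2a.png

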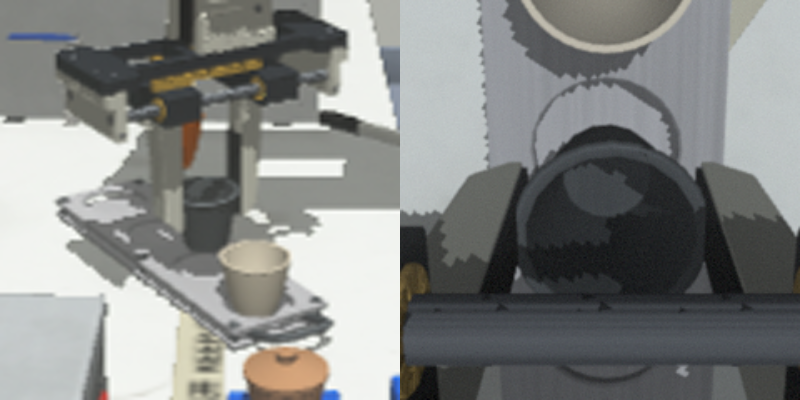

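Call:
arm_command(rows=[{"translation":[0,0.001,0.01],"spin":0,"gripper":0.04},{"translation":[0,0.001,0.018],"spin":0,"gripper":0.04},{"translation":[0,0.001,0.023],"spin":0,"gripper":0.04},{"translation":[0,0.001,0.025],"spin":0,"gripper":0.04},{"translation":[0,0.001,0.026],"spin":0,"gripper":0.04},{"translation":[0,0.001,0.026],"spin":0,"gripper":0.04}])

```text
t: 15.92
position: [0.5243, -0.0555, 0.0461]
ee_rot: [3.006, 0.91, 0.0]
contact_force: [-1.9, -0.7, 1.7]
finger_gap: 0.0447
```

Beginning to touch; one millimetre more, then release.

Call:
arm_command(rows=[{"translation":[0,0,0.001],"spin":0,"gripper":0.04},{"translation":[0,0,0.001],"spin":0,"gripper":0.05},{"translation":[0,0,0.001],"spin":0,"gripper":0.06},{"translation":[0,0,0.001],"spin":0,"gripper":0.076},{"translation":[0,0,0.001],"spin":0,"gripper":0.076},{"translation":[0,0,-0.02],"spin":0,"gripper":0.076},{"translation":[0,0,-0.06],"spin":0,"gripper":0.076},{"translation":[0,0,-0.11],"spin":0,"gripper":0.076},{"translation":[0,0.04,-0.15],"spin":0,"gripper":0.076},{"translation":[0,0.04,-0.15],"spin":0,"gripper":0.076}])

```text
t: 17.18
position: [0.5496, -0.0908, 0.2003]
ee_rot: [3.003, 0.907, 0.011]
contact_force: [-0.6, 0.3, -1.3]
finger_gap: 0.076
```

```bash
python3 - <<'E'
from h import *
W=grab("wrist");save(W,"w8");print(manip.sense()["t"],manip.sense()["ee_rot"],manip.sense()["position"], proj(W,[.524,-.0555,.048]))
E
```

```text
17.225 [3.00555859 0.90814367 0.00476149] [ 0.54773317 -0.08959734  0.19737274] [321.46917255 166.3394322 ]
```

View pics/w8.png

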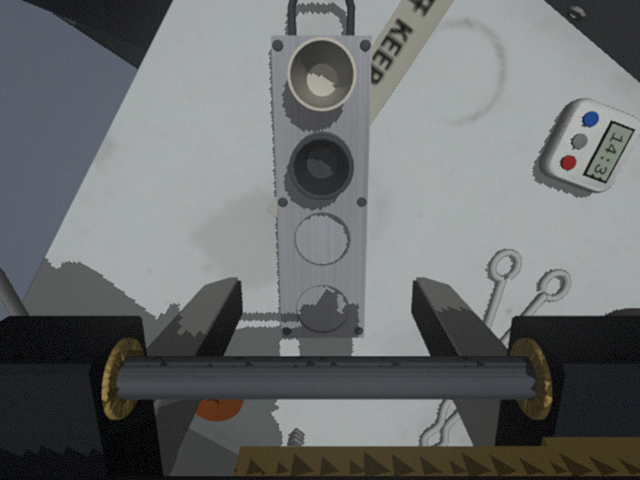

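Call:
arm_command(rows=[{"translation":[0.015,-0.045,-0.01],"spin":5,"gripper":0.076},{"translation":[0.03,-0.09,-0.01],"spin":10,"gripper":0.076},{"translation":[0.047,-0.14,-0.01],"spin":15,"gripper":0.076},{"translation":[0.065,-0.19,-0.01],"spin":20,"gripper":0.076},{"translation":[0.085,-0.24,0],"spin":26,"gripper":0.076},{"translation":[0.104,-0.285,0.02],"spin":31,"gripper":0.076},{"translation":[0.104,-0.299,0.05],"spin":31,"gripper":0.076},{"translation":[0.104,-0.299,0.07],"spin":31,"gripper":0.076},{"translation":[0.104,-0.299,0.07],"spin":31,"gripper":0.076},{"translation":[0.104,-0.299,0.07],"spin":31,"gripper":0.076}])

```text
t: 18.48
position: [0.4666, 0.2178, 0.1256]
ee_rot: [3.141, 0.074, -0.001]
contact_force: [1.0, -0.7, 0.1]
finger_gap: 0.0759
```

```bash
python3 - <<'E'
from h import *
W=grab("wrist");save(W,"w9");print(manip.sense()["t"],manip.sense()["ee_rot"],manip.sense()["position"], proj(W,[.469,.2178,.053]))
E
```

```text
18.525 [-3.14042735e+00 -7.34987493e-02 -1.01250806e-03] [0.46725764 0.21784844 0.12626217] [329.57563937 259.02347765]
```

View pics/w9.png

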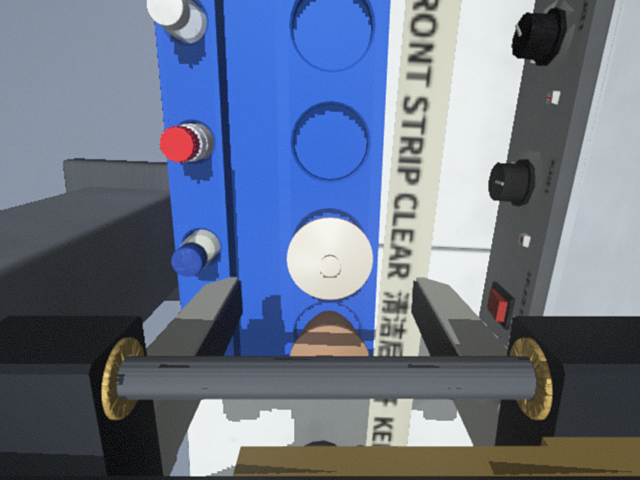

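Call:
arm_command(newtons=15, rows=[{"translation":[0.002,0,0.03],"spin":0,"gripper":0.076},{"translation":[0.002,0,0.055],"spin":0,"gripper":0.076},{"translation":[0.002,0,0.076],"spin":0,"gripper":0.076},{"translation":[0.002,0,0.076],"spin":0,"gripper":0.065},{"translation":[0.002,0,0.076],"spin":0,"gripper":0.055},{"translation":[0.002,0,0.076],"spin":0,"gripper":0.04},{"translation":[0.002,0,0.076],"spin":0,"gripper":0.04},{"translation":[0.002,0,0.076],"spin":0,"gripper":0.04}])

```text
t: 19.52
position: [0.47, 0.2183, 0.0509]
ee_rot: [-3.14, -0.074, -0.003]
contact_force: [-0.9, 0.5, 6.2]
finger_gap: 0.0485
```

Call:
arm_command(rows=[{"translation":[0,0,-0.003],"spin":0,"gripper":0.04},{"translation":[0,0,-0.008],"spin":0,"gripper":0.04},{"translation":[0,0,-0.012],"spin":0,"gripper":0.04},{"translation":[0,0,-0.012],"spin":0,"gripper":0.04}])

```text
t: 20.02
position: [0.4693, 0.218, 0.0621]
ee_rot: [-3.141, -0.074, -0.001]
contact_force: [0.7, -0.3, -0.4]
finger_gap: 0.0483
```

```bash
python3 look.py g5
```

```text
20.175 [0.4688927  0.21789087 0.06149996] 0.04831877655127889 [ 1.14241146  0.71128578 -0.87705897]
```

View pics/g5.png

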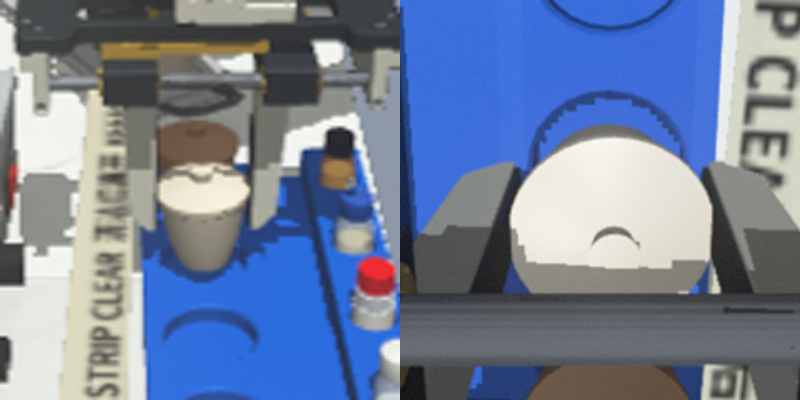

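Call:
arm_command(rows=[{"translation":[0,0,-0.03],"spin":0,"gripper":0.04},{"translation":[0,0.005,-0.07],"spin":0,"gripper":0.04},{"translation":[0.003,0.03,-0.1],"spin":-3,"gripper":0.04},{"translation":[0.01,0.07,-0.12],"spin":-7,"gripper":0.04},{"translation":[0.022,0.12,-0.12],"spin":-12,"gripper":0.04},{"translation":[0.035,0.17,-0.12],"spin":-17,"gripper":0.04},{"translation":[0.048,0.22,-0.12],"spin":-22,"gripper":0.04},{"translation":[0.062,0.265,-0.12],"spin":-27,"gripper":0.04},{"translation":[0.076,0.305,-0.12],"spin":-31,"gripper":0.04},{"translation":[0.076,0.332,-0.1],"spin":-31,"gripper":0.04}])

```text
t: 21.42
position: [0.5623, -0.1125, 0.163]
ee_rot: [3.005, 0.91, 0.005]
contact_force: [0.7, -0.1, -1.2]
finger_gap: 0.0478
```

Call:
arm_command(rows=[{"translation":[0,0,0.02],"spin":0,"gripper":0.04},{"translation":[0,0,0.05],"spin":0,"gripper":0.04},{"translation":[0,0,0.075],"spin":0,"gripper":0.04},{"translation":[0,0,0.085],"spin":0,"gripper":0.04},{"translation":[0,0,0.085],"spin":0,"gripper":0.04}])

```text
t: 22.05
position: [0.5599, -0.1092, 0.0758]
ee_rot: [-3.005, -0.911, 0.002]
contact_force: [0.6, 0.1, -0.9]
finger_gap: 0.0481
```

```bash
python3 look.py p3a; python3 -c "
from h import *;print(manip.sense()['ee_rot'])"
```

```text
22.2 [ 0.56146545 -0.11006869  0.07797686] 0.04811573611453107 [-0.86507325 -0.13712196 -0.23913468]
[3.00556392e+00 9.10835017e-01 2.64591057e-03]
```

View pics/p3a.png

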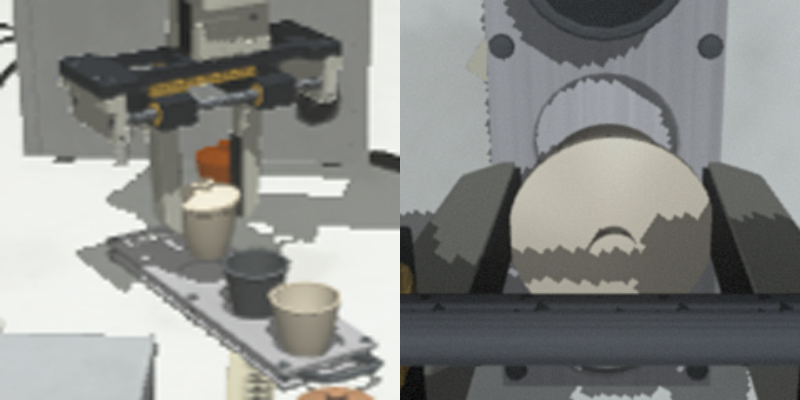

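Well centred at (0.5612, -0.110). Lower it the remaining 26 mm.

Call:
arm_command(rows=[{"translation":[0,0,0.01],"spin":0,"gripper":0.04},{"translation":[0,0,0.018],"spin":0,"gripper":0.04},{"translation":[0,0,0.023],"spin":0,"gripper":0.04},{"translation":[0,0,0.025],"spin":0,"gripper":0.04},{"translation":[0,0,0.026],"spin":0,"gripper":0.04},{"translation":[0,0,0.026],"spin":0,"gripper":0.04}])

```text
t: 22.95
position: [0.5607, -0.1104, 0.0511]
ee_rot: [3.006, 0.91, 0.0]
contact_force: [-1.8, -0.2, 3.4]
finger_gap: 0.0481
```

Call:
arm_command(rows=[{"translation":[0,0,0.001],"spin":0,"gripper":0.04},{"translation":[0,0,0.001],"spin":0,"gripper":0.05},{"translation":[0,0,0.001],"spin":0,"gripper":0.06},{"translation":[0,0,0.001],"spin":0,"gripper":0.076},{"translation":[0,0,0.001],"spin":0,"gripper":0.076},{"translation":[0,0,-0.02],"spin":0,"gripper":0.076},{"translation":[0,0,-0.06],"spin":0,"gripper":0.076},{"translation":[0,0,-0.11],"spin":0,"gripper":0.076},{"translation":[0,0.01,-0.15],"spin":0,"gripper":0.076},{"translation":[0,0.01,-0.15],"spin":0,"gripper":0.076}])

```text
t: 24.2
position: [0.5688, -0.1195, 0.2054]
ee_rot: [3.002, 0.909, 0.01]
contact_force: [-0.2, 0.2, -0.3]
finger_gap: 0.0761
```

```bash
python3 - <<'E'
from h import *
W=grab("wrist");save(W,"w10");print(manip.sense()["t"],manip.sense()["ee_rot"],manip.sense()["position"], proj(W,[.5606,-.1105,.053]))
E
```

```text
24.25 [3.00480348 0.90964695 0.0050794 ] [ 0.56732814 -0.11893501  0.20259639] [321.64647922 208.15447044]
```

View pics/w10.png

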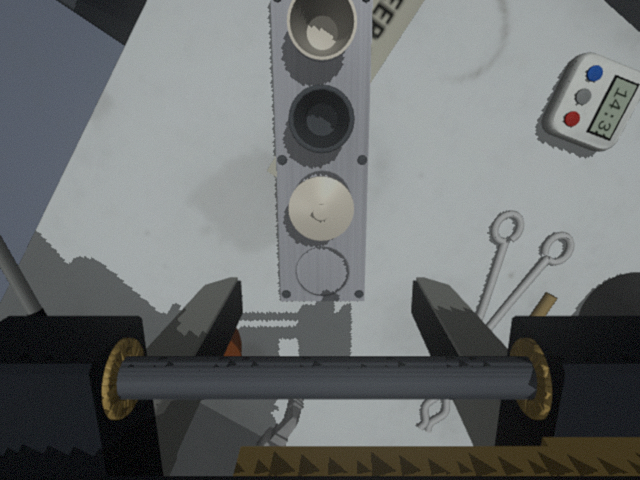

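Call:
arm_command(rows=[{"translation":[0.01,-0.045,-0.01],"spin":5,"gripper":0.076},{"translation":[0.02,-0.09,-0.01],"spin":10,"gripper":0.076},{"translation":[0.03,-0.14,-0.01],"spin":15,"gripper":0.076},{"translation":[0.045,-0.19,-0.01],"spin":20,"gripper":0.076},{"translation":[0.058,-0.235,0],"spin":26,"gripper":0.076},{"translation":[0.07,-0.267,0.02],"spin":31,"gripper":0.076},{"translation":[0.07,-0.277,0.05],"spin":31,"gripper":0.076},{"translation":[0.07,-0.277,0.075],"spin":31,"gripper":0.076},{"translation":[0.07,-0.277,0.075],"spin":31,"gripper":0.076},{"translation":[0.07,-0.277,0.075],"spin":31,"gripper":0.076}])

```text
t: 25.5
position: [0.4705, 0.1507, 0.1257]
ee_rot: [3.141, 0.074, -0.001]
contact_force: [-0.4, 0.9, 0.0]
finger_gap: 0.076
```

```bash
python3 - <<'E'
from h import *
W=grab("wrist");save(W,"w11");print(manip.sense()["t"],manip.sense()["ee_rot"],manip.sense()["position"], proj(W,[.472,.1505,.053]))
E
```

```text
25.55 [-3.14058088e+00 -7.34500856e-02 -1.17526838e-03] [0.47109366 0.15079405 0.12635857] [327.98599729 259.27661904]
```

View pics/w11.png

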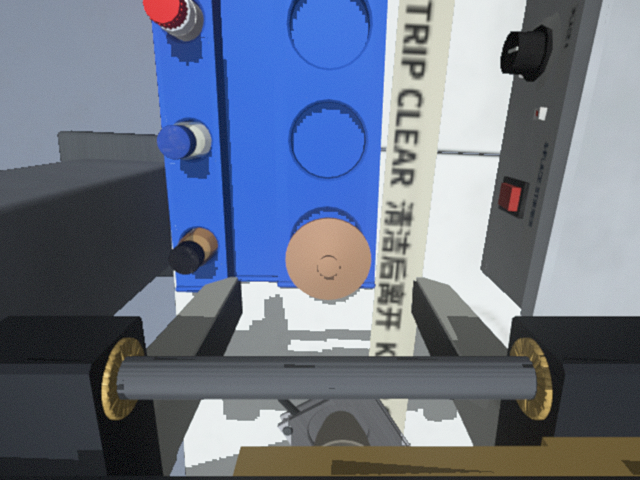

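Seen at (328, 259), as predicted. Descend and grasp.

Call:
arm_command(newtons=15, rows=[{"translation":[0.001,0,0.03],"spin":0,"gripper":0.076},{"translation":[0.001,0,0.055],"spin":0,"gripper":0.076},{"translation":[0.001,0,0.076],"spin":0,"gripper":0.076},{"translation":[0.001,0,0.076],"spin":0,"gripper":0.065},{"translation":[0.001,0,0.076],"spin":0,"gripper":0.055},{"translation":[0.001,0,0.076],"spin":0,"gripper":0.04},{"translation":[0.001,0,0.076],"spin":0,"gripper":0.04},{"translation":[0.001,0,0.076],"spin":0,"gripper":0.04}])

```text
t: 26.55
position: [0.4728, 0.1511, 0.051]
ee_rot: [-3.14, -0.074, -0.004]
contact_force: [-0.4, 0.9, 6.9]
finger_gap: 0.0485
```

Call:
arm_command(rows=[{"translation":[0,0,-0.003],"spin":0,"gripper":0.04},{"translation":[0,0,-0.008],"spin":0,"gripper":0.04},{"translation":[0,0,-0.012],"spin":0,"gripper":0.04},{"translation":[0,0,-0.012],"spin":0,"gripper":0.04}])

```text
t: 27.05
position: [0.4719, 0.151, 0.0621]
ee_rot: [-3.141, -0.074, -0.001]
contact_force: [-0.1, -0.0, 0.1]
finger_gap: 0.0486
```

```bash
python3 look.py g6
```

```text
27.2 [0.47149646 0.15086164 0.06147398] 0.04845979196088019 [ 0.31219173  0.37776099 -0.86762374]
```

View pics/g6.png

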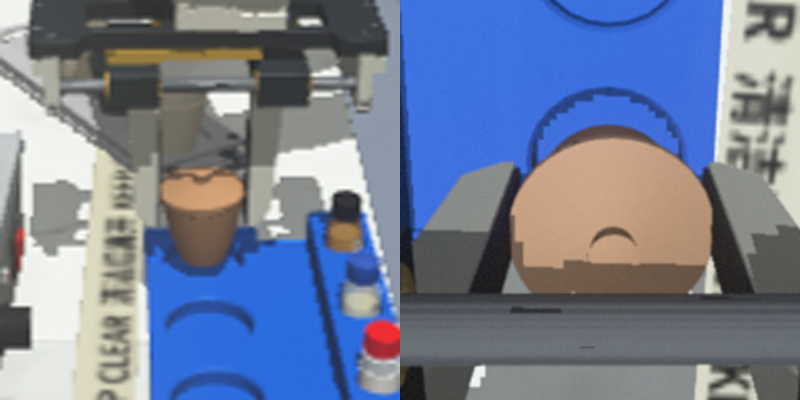

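Call:
arm_command(rows=[{"translation":[0,0,-0.03],"spin":0,"gripper":0.04},{"translation":[0,0.005,-0.07],"spin":0,"gripper":0.04},{"translation":[0.006,0.03,-0.1],"spin":-3,"gripper":0.04},{"translation":[0.02,0.07,-0.12],"spin":-7,"gripper":0.04},{"translation":[0.036,0.12,-0.12],"spin":-12,"gripper":0.04},{"translation":[0.053,0.165,-0.12],"spin":-17,"gripper":0.04},{"translation":[0.071,0.21,-0.12],"spin":-22,"gripper":0.04},{"translation":[0.09,0.255,-0.12],"spin":-27,"gripper":0.04},{"translation":[0.11,0.295,-0.12],"spin":-31,"gripper":0.04},{"translation":[0.11,0.322,-0.1],"spin":-31,"gripper":0.04}])

```text
t: 28.45
position: [0.5987, -0.168, 0.1629]
ee_rot: [3.004, 0.91, 0.004]
contact_force: [0.3, 0.3, -0.4]
finger_gap: 0.0484
```

Call:
arm_command(rows=[{"translation":[0,0,0.02],"spin":0,"gripper":0.04},{"translation":[0,0,0.05],"spin":0,"gripper":0.04},{"translation":[0,0,0.075],"spin":0,"gripper":0.04},{"translation":[0,0,0.085],"spin":0,"gripper":0.04},{"translation":[0,0,0.085],"spin":0,"gripper":0.04}])

```text
t: 29.08
position: [0.596, -0.1646, 0.0758]
ee_rot: [-3.005, -0.911, 0.002]
contact_force: [1.2, 0.9, -0.4]
finger_gap: 0.0485
```

```bash
python3 look.py p4a; python3 -c "
from h import *;print(manip.sense()['ee_rot'])"
```

```text
29.225 [ 0.59762836 -0.16557681  0.0781054 ] 0.048603614202571664 [ 0.25841243 -0.66244775 -0.1027238 ]
[3.00541630e+00 9.10666810e-01 2.76272099e-03]
```

View pics/p4a.png

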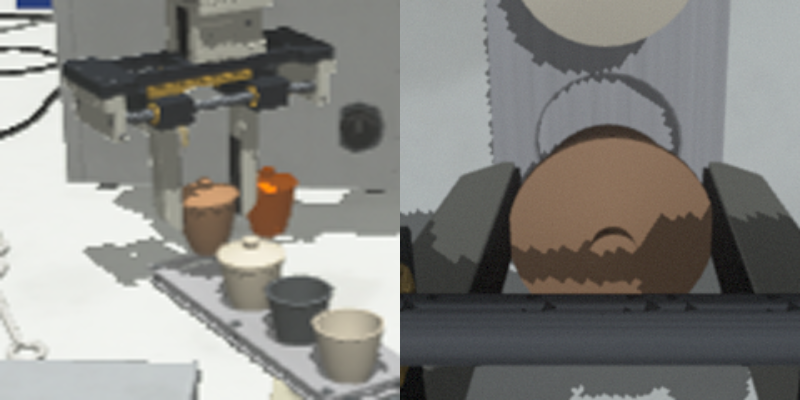

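Call:
arm_command(rows=[{"translation":[0,0,0.01],"spin":0,"gripper":0.04},{"translation":[0,0,0.018],"spin":0,"gripper":0.04},{"translation":[0,0,0.023],"spin":0,"gripper":0.04},{"translation":[0,0,0.025],"spin":0,"gripper":0.04},{"translation":[0,0,0.026],"spin":0,"gripper":0.04},{"translation":[0,0,0.026],"spin":0,"gripper":0.04}])

```text
t: 29.98
position: [0.5969, -0.1659, 0.0512]
ee_rot: [3.006, 0.91, 0.0]
contact_force: [-2.8, -0.9, 3.6]
finger_gap: 0.0486
```

Call:
arm_command(rows=[{"translation":[0,0,0.001],"spin":0,"gripper":0.04},{"translation":[0,0,0.001],"spin":0,"gripper":0.05},{"translation":[0,0,0.001],"spin":0,"gripper":0.06},{"translation":[0,0,0.001],"spin":0,"gripper":0.076},{"translation":[0,0,0.001],"spin":0,"gripper":0.076},{"translation":[0,0,-0.02],"spin":0,"gripper":0.076},{"translation":[0,0,-0.06],"spin":0,"gripper":0.076},{"translation":[0,0,-0.11],"spin":0,"gripper":0.076},{"translation":[0,0,-0.15],"spin":0,"gripper":0.076},{"translation":[0,0,-0.15],"spin":0,"gripper":0.076}])

```text
t: 31.22
position: [0.5995, -0.1666, 0.2077]
ee_rot: [3.001, 0.909, 0.013]
contact_force: [0.1, -0.5, 0.4]
finger_gap: 0.0758
```

```bash
python3 - <<'E'
from h import *
W=grab("wrist");save(W,"w12");s=manip.sense();print(s["t"],s["position"],s["contact_force"])
for p in [(.4874,-.0006,.048),(.524,-.0555,.048),(.5606,-.1105,.053),(.5972,-.1654,.053)]: print(proj(W,p))
S=grab("side");C=grab("scene");
cv2.imwrite("pics/fin.png",np.hstack([cv2.resize(S["img"][180:380,225:425],(400,400)),cv2.resize(C["img"][170:310,230:450],(400,400))])[:,:,::-1])
E
```

```text
31.275 [ 0.59820313 -0.16608984  0.20455855] [ 0.15281681 -0.16052024 -0.10505064]
[321.4694169  -78.23391252]
[321.77471881  33.3657675 ]
[321.93077149 131.61082147]
[322.17799202 219.56685878]
```

View pics/w12.png

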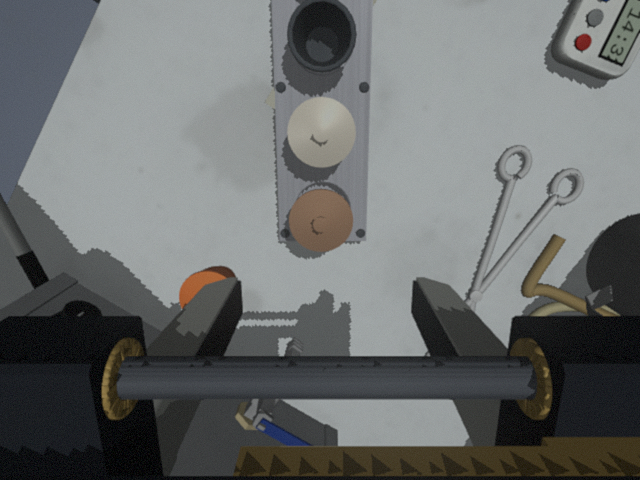

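View pics/fin.png

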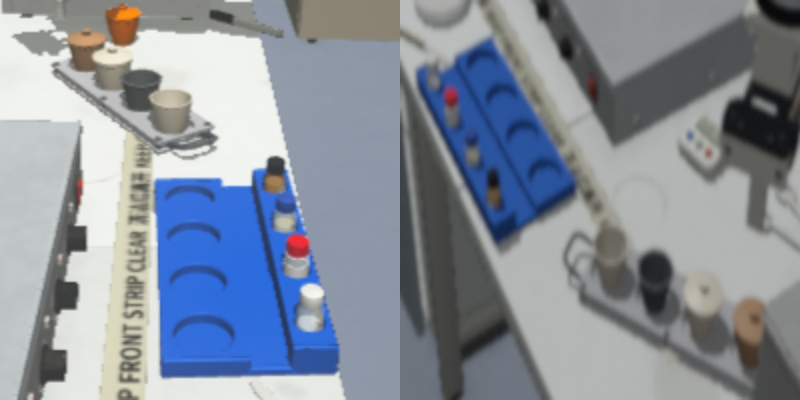

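```bash
python3 -c "
from bench import manip
print(manip.finish_job(), manip.sense()['t'])"
```

```text
the job is handed in; nothing more can be done
the job is handed in; nothing more can be done
```

I loaded all four crucibles into the carrier in order: open cream, metal, lidded cream, brown, counting from the handle. I then handed the job in at about 31 s of the 104 s; it reported no verdict.

- **Placing:** I lowered each crucible until the wrist felt the floor (2 to 9 N), then released it.
- **Last checks:** The final pictures show all four upright. The three visible from above sat within about 1 to 2 mm of their place centres. The first one, out of frame then, was about 2 mm off when I placed it. By eye, all four vials still stand in their holes and the orange look-alike was not touched.
- **Heights:** The metal crucible's rim measured 48 mm and the carrier deck 16.5 mm, matching the text. The heights of the other three crucibles did not get an independent two-view check. I took those from the text, and the wrist pictures agreed with them.
- **Disagreements:** My first rough heights from the fixed cameras came out about 4 to 10 mm low, and I replaced them with wrist-camera views. The finger opening also read about 2 mm under each crucible's rim or lid width, but every grip held.

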